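Shut off the air and hold the guard hinge leaf ready for its pin

TASK

First shut off the press's air: turn the black regulator knob fully anticlockwise, seen from above, to its end stop, and leave it there. Then lift the single-knuckle hinge leaf out of the black rack, bring it upright over the fixed leaf on the white jamb block and lower its knuckle gently between the two fixed knuckles until the holes line up for the pin. The program finishes while holding the leaf motionless there in the gripper, its weight carried by the gripper and the leaf not resting on or pressing against the fixed leaf; leave everything else where it is.

Things in the scene. Friction and masses are not known exactly. Their poses are not given: they have to be found in the camera images.
- regulator (a joint): Black regulator knob on the grey block with a yellow collar, vertical axis. 0 rad = fully anticlockwise (seen from above), at the end stop, air off; the value grows as it is turned clockwise, up to 4.7. It starts 0.7 to 1.4 rad from the stop. Light friction (about 0.03 N m), stays where it is left.
- regulator_grip (a point): Point on the knob's axis, at the height to grip. The knob is a bar grip 42 mm long and 14 mm wide, from 23 mm below this point to 7 mm above it, on a 44 mm disc (its top 23 mm below this point). This frame turns with the knob: x along the bar, y across it, z up. The grey block below, 85 x 85 x 40 mm, is fixed to the table.
- leaf_mid (a point): Centre of the plate of the loose hinge leaf (bare aluminium, 0.2 to 0.4 kg) with ONE knuckle, at the middle of its lower edge. Plate 8 mm thick (x), 90 mm wide (y), 70 mm high (z up): 35 mm of plate above and below this point. It stands upright in one of the rack's three slots. Same from both sides; grasp it across its 8 mm thickness, near the top edge.
- leaf_hole (a point): Centre of the hole in the loose leaf's knuckle, 55 mm straight below the plate's centre. The hole runs along y (the plate's width). Knuckle 22 mm in outer diameter, hole 12 mm, 30 mm long; a neck 8 mm thick and 30 mm wide joins it to the plate, whose lower edge is 20 mm above the hole's axis and top edge 90 mm above it.
- jamb_hole (a point): Midpoint between the two fixed knuckles on their hole axis, 100 mm above the table; where the loose knuckle's hole centre must come. y along the hole axis, x towards the jamb block, z up. Fixed knuckles: 22 mm diameter, holes 12 mm, each 25 mm long, from 19 to 44 mm either side of this point, so the gap is 38 mm, open above and down to 22 mm below the axis.
- jamb: White jamb block with the aluminium fixed leaf on its front and a low white press bed behind it, all fixed; origin on the table straight under the hinge axis, y along that axis. The block (50 x 130 mm) stands 6 to 56 mm behind the axis (+x), its top 74 mm above the table, 26 mm below the axis.
- rack: Black magazine rack, 235 (x) x 120 (y) x 85 mm high, fixed; origin at the centre of its underside. Slots at x = -75, 0, +75 mm hold plates upright by their side edges; slots are 11 mm wide, 40 mm deep, floor 45 mm above the table. Plate tops stand 115 mm above the table. A plate is pulled straight up; its knuckle hangs 31 mm below it, so raise it at least 80 mm before moving sideways.
- twin_mid (a point): Centre of the plate of another aluminium leaf of the same plate size with TWO knuckles below: not wanted, leave it in the rack.
- blank_mid (a point): Centre of a blue cover plate of the same plate size, no knuckles: leave it in the rack.
- pin: Steel hinge pin lying on the table, 10 mm thick, 100 mm long, square head: a colleague fits it later, leave it.
- oil: Yellow oil bottle with a red cap, 50 mm in diameter, 130 mm high: leave it.
- bin: Blue open bin 120 x 160 x 70 mm: leave it.
- driver: Red-handled screwdriver, 200 mm long, lying: leave it.
- carton: Closed cardboard carton 100 x 140 x 80 mm: leave it.

How it is judged:
By the outcome, as a careful person would: the job done as asked, in the order asked, and still so for the second after the job is handed in, while the arm keeps its last pose, push and grip.
It also fails if it takes over 54 s, if anything falls off the work surface, if the arm or the gripper's body presses on something with over 40 N, if the wrist force passes 120 N, or if a joint passes its speed limit or range.

ROBOT

A 7-joint arm with a two-finger parallel gripper is mounted at the origin on the work surface. World frame = base frame: x ahead of the robot, y to its left, z up, the work surface at z = 0. Lengths are in m, angles in rad, forces in N, time in s.
With the tool pointing down it reaches from about 0.35 to 0.9 m from the base axis. Payload 8.1 kg.
Tool frame: the origin (TCP) lies at the very end of the fingers, on their centre line; the grasp point (between the pads) lies grip_point_offset behind it (grip_point_offset is the distance from the TCP to the grasp point, in m); z points along the fingers, y is the direction in which the jaws open and shut (so a half turn about z gives the same grasp; the last joint's range is limited). The gripper opens to 92 mm and grips with 3 to 60 N. Pads are 19 mm wide; open, the fingers measure 130 mm over their backs; the gripper's body (75 mm by 190 mm) begins 47 mm behind the grasp point.
Start: joints at [1.247, 0.434, 0.025, 1.573, -0.012, 1.134, -0.075], TCP at [0.137, -0.61, 0.227] pointing down, gripper open.
Joint ranges: [-2.62, 2.62], [-0.44, 2.09], [-1.27, 1.32], [0.08, 2.57], [-1.32, 4.46], [0.12, 2], [-2.74, 2.74]. Speed limits (rad/s): [2.22, 2.22, 3.01, 3.01, 3.14, 3.14, 3.14].

INTERFACE

Orientations are given as a rotation vector (axis times angle).
In Python, from cell import * gives the robot as it stands.
- The arm moves only by the tool drive_tool, never from a script. Its argument "increments" is a list of rows, each an object of numbers: "grip": the gripper's target within -1 to 1 (shut at 1, half-way at 0, fully open at -1); "tx", "ty", "tz": the shift along the world's x, y, z normalised to -1 to 1, where 1 is 400 mm; "turn": the turn about the world's z normalised to -1 to 1, where 1 is 60 degrees. In form: [{"grip": .., "tx": .., "ty": .., "tz": .., "turn": ..}, ...]. A call has 1 to 20 rows; each row is the pose to reach, as a shift and turn from the pose measured when the call began; what a row does not reach only later rows make up. A row lasts 1/10 s, in which the tool goes at most 50 mm and 8.59 degrees, less where a joint would pass 70% of its speed; a pose out of reach is approached as far as the arm can. A call with a number of a shift or a turn outside -1 to 1 is refused whole. A call with a gripper value outside its range is refused whole. The fingers move at their own pace and stop on an object; "newtons" is the grip in N (left out, the last holds). Time passes only in rows, so rows that repeat a pose let the fingers close. It gives the time, the measured TCP pose, the force and the opening at its end, in the units of the state.
- observe(): the state, without advancing time (a new reading comes with each control period).
- get_image(name): name is "scene" or "top" or "wrist"; returns the picture (420x560x3 uint8, red, green, blue); there is no depth.
- camera_info(name): a dict with "fx", "fy", "cx", "cy" (pixels), "distortion" ([k1, k2, p1, p2, k3] as OpenCV has them; the pictures are not rectified), "eye" and "rotation" of the camera in the world; the wrist camera has in their place "hand_eye" (4x4, takes a point from camera to tool coordinates, whose origin is the TCP and whose axes are the flange's). Camera axes: x right, y down, z forward; pixel columns grow to the right and rows downward; lengths in m; the calibration is good to about 2 mm. A picture is of the moment at which its call begins: read the wrist's pose just before it. camera_info takes no time and is no camera call.
- sign_off(): hands the job in, once; it reports no verdict.
The state is a dict: "clock": time; "joints": joint angles; "dq": joint speeds; "joint_efforts": joint torques, N m; "position": TCP position; "ee_rot": TCP orientation; "force": force on the tool from outside, world axes, zero at the start; "ft_torque": the same for the moment, N m; "width": opening from 0.0 (shut) to 1.0 (fully open).
Only numpy, scipy, OpenCV 4.12 (cv2) and the standard library are available. Lean on these libraries where they do the work, as an engineer would, in place of code of your own. Each camera call takes 0.05 s, during which the arm holds its last target. There are 200 camera calls.

## Working session

There is one attempt and no reset: what is moved stays moved. The work goes in short steps, Python scripts to look and compute and a tool call to move; the robot and the scene stay as the last step left them, time stands still between calls to the robot, and variables do not carry over. Pictures are saved under pics/ and viewed, about 8 in all and at most 12, crops included, and the job is handed in when it is done.

Besides the shell and the picture viewer there is one more tool, called as name([rows], argument=value, ...), one row to a line, values as JSON. drive_tool: Moves the arm, as the interface text tells. Its arguments: {"type":"object","properties":{"increments":{"type":"array","items":{"type":"object","properties":{"grip":{"type":"number"},"tx":{"type":"number"},"ty":{"type":"number"},"tz":{"type":"number"},"turn":{"type":"number"}}}},"newtons":{"type":"number"}},"required":["increments"]}

```bash
ls; mkdir -p pics
python3 - <<'E'
from cell import *
import cv2
s=observe();print(s)
for n in("scene","top","wrist"):
    print(n,camera_info(n)); cv2.imwrite(f"pics/{n}0.png",get_image(n)[:,:,::-1])
E
```

```text
pics
{'clock': 0.0, 'joints': array([ 1.2473592 ,  0.4351879 ,  0.02498406,  1.57412981, -0.01157666,
        1.13399929, -0.0751286 ]), 'dq': array([ 0.00098526,  0.0018163 , -0.0008493 , -0.00122417, -0.00122695,
       -0.00119755, -0.00061031]), 'joint_efforts': array([ 8.96171805e-04, -6.67854738e+01,  9.85653587e-01, -3.14457393e+01,
       -6.03510719e-02,  4.28119116e-02,  1.95771354e-04]), 'position': array([ 0.1367168 , -0.60932167,  0.22595426]), 'ee_rot': array([-3.12094427e+00, -3.45861311e-01,  5.34313860e-04]), 'force': array([-0.13724069,  0.12928896,  0.97698311]), 'ft_torque': array([-0.01507796, -0.03398981,  0.00525756]), 'width': 0.9968636295505814}
scene {'fx': 394.03164960229446, 'fy': 394.03164960229446, 'cx': 280.5995941574871, 'cy': 211.74536610840929, 'distortion': array([0.03456711, 0.        , 0.        , 0.        , 0.        ]), 'eye': array([ 1.4909162 , -0.19632378,  0.90102107]), 'rotation': array([-1.86208334, -1.50423661,  0.67657968])}
top {'fx': 433.0832867248877, 'fy': 433.0832867248877, 'cx': 277.1652307203184, 'cy': 205.27516367158358, 'distortion': array([-0.02253471,  0.        ,  0.        ,  0.        ,  0.        ]), 'eye': array([0.30285526, 0.03549719, 1.5113171 ]), 'rotation': array([-2.12897003,  2.14600099, -0.19762592])}
wrist {'fx': 345.89376228086934, 'fy': 345.89376228086934, 'cx': 272.9582241219183, 'cy': 207.16443820933702, 'distortion': array([-0.05385843,  0.        ,  0.        ,  0.        ,  0.        ]), 'hand_eye': array([[ 1.57745198e-04, -9.60634021e-01, -2.77816943e-01,
         7.48106417e-02],
       [ 9.99999983e-01,  1.78534034e-04, -4.95314346e-05,
        -1.61600457e-03],
       [ 9.71813607e-05, -2.77816930e-01,  9.60634032e-01,
        -1.57559160e-01],
       [ 0.00000000e+00,  0.00000000e+00,  0.00000000e+00,
         1.00000000e+00]])}
```

View pics/top0.png

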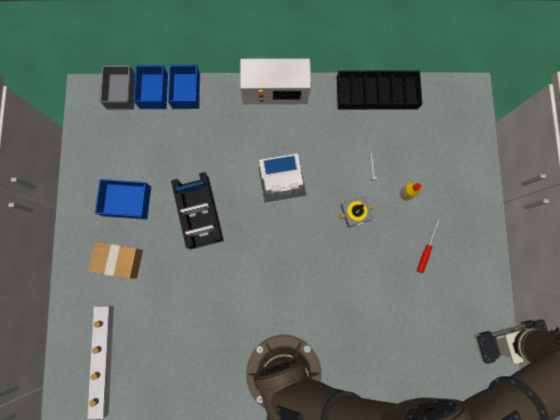

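View pics/scene0.png

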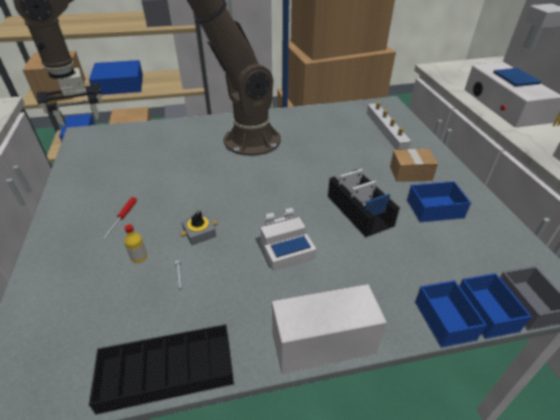

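Run:
```python
from cell import *
print({k:v for k,v in globals().items() if k.startswith('grip') or 'offset' in k})
```

```text
{'grip_point_offset': 0.0188}
```

```bash
cat > h.py <<'E'
from cell import *
import cv2, numpy as np
from scipy.spatial.transform import Rotation as R
G=grip_point_offset
def cam(n,s=None):
    c=camera_info(n); K=np.array([[c['fx'],0,c['cx']],[0,c['fy'],c['cy']],[0,0,1]])
    if n=='wrist':
        s=s or observe(); Rt=R.from_rotvec(s['ee_rot']).as_matrix(); H=np.array(c['hand_eye'])
        return K,np.array(c['distortion']),Rt@H[:3,:3],s['position']+Rt@H[:3,3]
    return K,np.array(c['distortion']),R.from_rotvec(c['rotation']).as_matrix(),np.array(c['eye'])
def rays(C,uv):
    p=cv2.undistortPoints(np.array(uv,float).reshape(-1,1,2),C[0],C[1]).reshape(-1,2)
    return np.c_[p,np.ones(len(p))]@C[2].T
def plane(C,uv,z):
    d=rays(C,uv); return C[3]+d*((z-C[3][2])/d[:,2])[:,None]
def proj(C,P):
    return cv2.projectPoints(((np.array(P,float).reshape(-1,3)-C[3])@C[2]).reshape(-1,1,3),np.zeros(3),np.zeros(3),C[0],C[1])[0].reshape(-1,2)
def snap(n,f):
    s=observe(); im=get_image(n)[:,:,::-1].copy(); cv2.imwrite('pics/'+f,im)
    np.savez('pics/'+f[:-4]+'.npz',position=s['position'],ee_rot=s['ee_rot']); return im,cam(n,s)
def load(f): 
    z=np.load('pics/'+f[:-4]+'.npz'); return cv2.imread('pics/'+f),cam('wrist',{k:z[k] for k in z})
E
python3 - <<'E'
from h import *
C=cam('top')
for n,uv,z in [('knob',(357,211),.06),('leafA',(194,209),.115),('leafB',(200,231),.115),('blank',(188,186),.115),('jamb',(283,187),.1),('rack',(198,210),.085)]:
    print(n,plane(C,[uv],z)[0].round(3))
s=observe();print(R.from_rotvec(s['ee_rot']).as_matrix().round(3), cam('wrist')[3])
E
```

```text
knob [ 0.533 -0.256  0.06 ]
leafA [0.534 0.288 0.115]
leafB [0.462 0.267 0.115]
blank [0.611 0.31  0.115]
jamb [ 0.609 -0.004  0.1  ]
rack [0.536 0.28  0.085]
[[ 0.976  0.219 -0.   ]
 [ 0.219 -0.976  0.001]
 [-0.    -0.001 -1.   ]] [ 0.20943738 -0.59171007  0.38367307]
```

drive_tool([
  {"tx": 0.08,"ty": 0.07,"grip": -1},
  {"tx": 0.18,"ty": 0.16,"grip": -1},
  {"tx": 0.28,"ty": 0.26,"grip": -1},
  {"tx": 0.38,"ty": 0.35,"grip": -1},
  {"tx": 0.48,"ty": 0.44,"grip": -1},
  {"tx": 0.58,"ty": 0.53,"grip": -1},
  {"tx": 0.68,"ty": 0.62,"grip": -1},
  {"tx": 0.78,"ty": 0.72,"grip": -1},
  {"tx": 0.87,"ty": 0.8,"grip": -1},
  {"tx": 0.94,"ty": 0.86,"grip": -1},
  {"tx": 0.96,"ty": 0.88,"grip": -1},
  {"tx": 0.96,"ty": 0.88,"grip": -1},
])

```text
invalid input
```

Run:
```python
from h import *
im,C=snap('wrist','w1.png'); s=observe(); print(s['clock'],s['position'],s['joints'])
hsv=cv2.cvtColor(im,cv2.COLOR_BGR2HSV)
m=cv2.inRange(hsv,(18,120,90),(40,255,255)); ys,xs=np.nonzero(m); print(len(xs),xs.mean(),ys.mean(),xs.min(),xs.max(),ys.min(),ys.max())
```

```text
0.2 [ 0.1367605  -0.60955208  0.22626322] [ 1.24740065  0.43495125  0.02498207  1.57371115 -0.01156515  1.13401767
 -0.07509195]
679 368.0265095729013 322.6921944035346 73 546 275 356
```

View pics/w1.png

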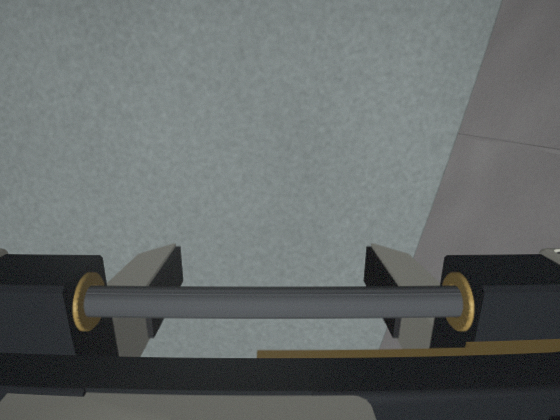

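drive_tool([
  {"tx": 0.08,"ty": 0.07,"tz": 0,"turn": 0,"grip": -1},
  {"tx": 0.18,"ty": 0.16,"tz": 0,"turn": 0,"grip": -1},
  {"tx": 0.28,"ty": 0.26,"tz": 0,"turn": 0,"grip": -1},
  {"tx": 0.38,"ty": 0.35,"tz": 0,"turn": 0,"grip": -1},
  {"tx": 0.48,"ty": 0.44,"tz": 0,"turn": 0,"grip": -1},
  {"tx": 0.58,"ty": 0.53,"tz": 0,"turn": 0,"grip": -1},
  {"tx": 0.68,"ty": 0.62,"tz": 0,"turn": 0,"grip": -1},
  {"tx": 0.74,"ty": 0.72,"tz": 0,"turn": 0,"grip": -1},
  {"tx": 0.8,"ty": 0.8,"tz": 0,"turn": 0,"grip": -1},
  {"tx": 0.83,"ty": 0.86,"tz": 0,"turn": 0,"grip": -1},
  {"tx": 0.83,"ty": 0.86,"tz": 0,"turn": 0,"grip": -1},
], newtons=30)

```text
clock: 1.3
position: [0.4721, -0.2591, 0.2263]
ee_rot: [-3.117, -0.36, -0.003]
force: [0.1, 0.3, -0.0]
width: 1.002
```

Run:
```python
from h import *
im,C=snap('wrist','w2.png'); s=observe(); print(s['clock'],s['position'],s['joints'])
print(proj(C,[[.533,-.256,.06]]))
hsv=cv2.cvtColor(im,cv2.COLOR_BGR2HSV)[:280]
m=cv2.inRange(hsv,(18,120,90),(40,255,255)); ys,xs=np.nonzero(m); print(len(xs),xs.mean(),ys.mean(),xs.min(),xs.max(),ys.min(),ys.max())
```

```text
1.35 [ 0.47032469 -0.26245471  0.22618368] [ 0.54048655  0.30589067 -0.16656384  1.77317348  0.05496596  1.06782384
 -0.98920822]
[[287.17100986 124.74405548]]
5604 405.23019271948607 107.04496788008565 83 542 67 279
```

View pics/w2.png

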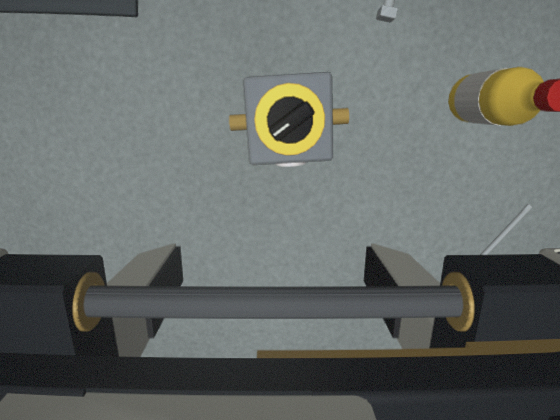

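Run:
```python
from h import *
im,C=load('w2.png')
c=im[65:175,225:355]; g=np.clip((c/255.)**.5*255,0,255).astype(np.uint8)
cv2.imwrite('pics/w2c.png',cv2.resize(g,None,fx=5,fy=5,interpolation=cv2.INTER_CUBIC))
hsv=cv2.cvtColor(im,cv2.COLOR_BGR2HSV)
m=cv2.inRange(hsv,(22,150,120),(35,255,255)); m[175:]=0; m[:,355:]=0
cs,_=cv2.findContours(m,0,2); k=max(cs,key=cv2.contourArea); e=cv2.fitEllipse(k); print(e, plane(C,[e[0]],.043))
```

```text
((285.49261474609375, 116.5959243774414), (65.72348022460938, 70.78755187988281), 116.73867797851562) [[ 0.53945612 -0.25339869  0.043     ]]
```

View pics/w2c.png

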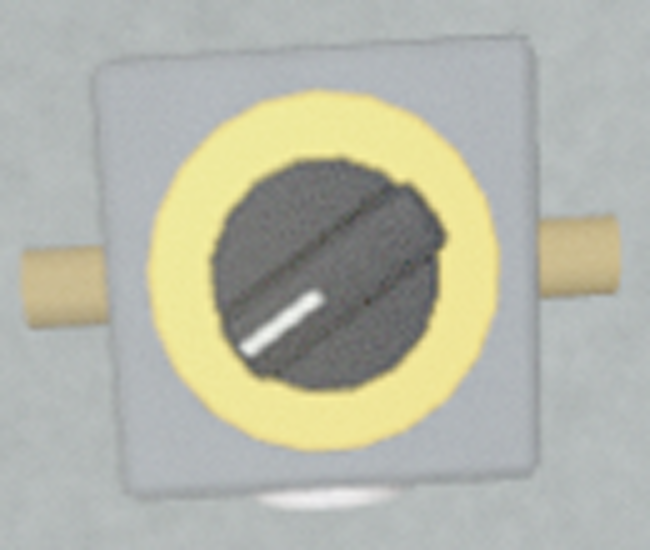

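Run:
```python
from h import *
im,C=load('w2.png')
f=lambda p:(np.array(p)/5+[225,65]-.4)
yc=plane(C,[f((323,271))],.042); print('collar',yc, 'diam px/m',plane(C,[f((148,271)),f((498,271))],.042))
for z in(.065,.075,.085): 
    p=plane(C,[f((337,277)),f((243,352)),f((322,297)),f((248,345)),f((427,210))],z); a=p[2]-p[1]; b=p[4]-p[3]
    print(z,p[0],np.degrees([np.arctan2(a[1],a[0]),np.arctan2(b[1],b[0])]),np.hypot(*b[:2]))
q=plane(C,[f((98,63)),f((527,40)),f((538,470)),f((130,493))],.04); print(q.round(4), q.mean(0))
print('tool y',R.from_rotvec(observe()['ee_rot']).as_matrix().round(3))
```

```text
collar [[ 0.53825236 -0.25739422  0.042     ]] diam px/m [[ 0.53057227 -0.22461951  0.042     ]
 [ 0.54602891 -0.29017401  0.042     ]]
0.065 [ 0.5382242  -0.25899577  0.065     ] [-42.29755329 -40.09919289] 0.03970372723296026
0.075 [ 0.53841875 -0.25843427  0.075     ] [-42.29755329 -40.09919289] 0.03845918583912478
0.085 [ 0.5386133  -0.25787278  0.085     ] [-42.29755329 -40.09919289] 0.03721464444528936
[[ 0.5657 -0.2071  0.04  ]
 [ 0.5882 -0.2846  0.04  ]
 [ 0.5106 -0.3085  0.04  ]
 [ 0.4874 -0.2303  0.04  ]] [ 0.53800741 -0.25762335  0.04      ]
tool y [[ 0.974  0.225  0.   ]
 [ 0.225 -0.974  0.002]
 [ 0.    -0.002 -1.   ]]
```

drive_tool([
  {"tx": 0.08,"ty": 0.01,"tz": -0.05,"turn": -0.14,"grip": -1},
  {"tx": 0.171,"ty": 0.015,"tz": -0.1,"turn": -0.28,"grip": -1},
  {"tx": 0.171,"ty": 0.015,"tz": -0.15,"turn": -0.42,"grip": -1},
  {"tx": 0.171,"ty": 0.015,"tz": -0.2,"turn": -0.56,"grip": -1},
  {"tx": 0.171,"ty": 0.015,"tz": -0.24,"turn": -0.7,"grip": -1},
  {"tx": 0.171,"ty": 0.015,"tz": -0.25,"turn": -0.84,"grip": -1},
  {"tx": 0.171,"ty": 0.015,"tz": -0.25,"turn": -0.908,"grip": -1},
  {"tx": 0.171,"ty": 0.015,"tz": -0.25,"turn": -0.908,"grip": -1},
  {"tx": 0.171,"ty": 0.015,"tz": -0.25,"turn": -0.908,"grip": -1},
])

```text
clock: 2.25
position: [0.5383, -0.2574, 0.1262]
ee_rot: [-2.938, 1.111, -0.002]
force: [-0.2, 0.0, -0.1]
width: 1.002
```

Run:
```python
from h import *
im,C=snap('wrist','w3.png'); s=observe(); print(s['position'],s['joints'])
M=R.from_rotvec(s['ee_rot']).as_matrix(); print(np.degrees(np.arctan2(M[1,1],M[0,1])))
t=np.array([.538,-.2577,.060])-s['position']; print(t/.4, proj(C,[[.538,-.2577,.07]]))
```

```text
[ 0.53842316 -0.25723906  0.12631917] [ 0.32345144  0.48597468  0.04737503  1.7650529  -0.03005686  0.88998989
 -1.90948496]
-131.42080686395278
[-0.00105791 -0.00115234 -0.16579791] [[274.8839365  224.56372859]]
```

drive_tool([
  {"tx": -0.001,"ty": -0.001,"tz": -0.05,"turn": 0,"grip": -1},
  {"tx": -0.001,"ty": -0.001,"tz": -0.1,"turn": 0,"grip": -1},
  {"tx": -0.001,"ty": -0.001,"tz": -0.14,"turn": 0,"grip": -1},
  {"tx": -0.001,"ty": -0.001,"tz": -0.16,"turn": 0,"grip": -1},
  {"tx": -0.001,"ty": -0.001,"tz": -0.166,"turn": 0,"grip": 0},
  {"tx": -0.001,"ty": -0.001,"tz": -0.166,"turn": 0,"grip": 1},
  {"tx": -0.001,"ty": -0.001,"tz": -0.166,"turn": 0,"grip": 1},
  {"tx": -0.001,"ty": -0.001,"tz": -0.166,"turn": 0,"grip": 1},
  {"tx": -0.001,"ty": -0.001,"tz": -0.166,"turn": 0,"grip": 1},
  {"tx": -0.001,"ty": -0.001,"tz": -0.166,"turn": 0,"grip": 1},
], newtons=20)

```text
clock: 3.3
position: [0.5382, -0.2577, 0.0603]
ee_rot: [-2.937, 1.11, -0.003]
force: [-0.9, -0.4, -1.5]
width: 0.527
```

Run:
```python
from h import *
s=observe(); print(s['position'],s['force'],s['ft_torque'],s['width']*92)
```

```text
[ 0.53824639 -0.25768103  0.06028302] [-0.91499273 -0.41867451 -1.54043117] [ 0.08736768  0.04740899 -0.01074563] 48.453970017379135
```

Still closing.

drive_tool([
  {"tx": 0,"ty": 0,"tz": 0,"turn": 0,"grip": 1},
  {"tx": 0,"ty": 0,"tz": 0,"turn": 0,"grip": 1},
  {"tx": 0,"ty": 0,"tz": 0,"turn": 0,"grip": 1},
  {"tx": 0,"ty": 0,"tz": 0,"turn": 0,"grip": 1},
  {"tx": 0,"ty": 0,"tz": 0,"turn": 0,"grip": 1},
  {"tx": 0,"ty": 0,"tz": 0,"turn": 0,"grip": 1},
  {"tx": 0,"ty": 0,"tz": 0,"turn": 0,"grip": 1},
])

```text
clock: 4.0
position: [0.5373, -0.2584, 0.0602]
ee_rot: [-2.938, 1.112, -0.001]
force: [-5.1, -3.3, 3.8]
width: 0.151
```

Run:
```python
from h import *
s=observe(); print(s['position'],s['force'],s['ft_torque'],s['width']*92)
```

```text
[ 0.53730825 -0.2584402   0.06023364] [-5.09052607 -3.30441436  3.77992124] [-0.58410272  1.05212229  0.00212477] 13.893491959322926
```

drive_tool([
  {"tx": 0,"ty": 0,"tz": 0,"turn": 0.1,"grip": 1},
  {"tx": 0,"ty": 0,"tz": 0,"turn": 0.2,"grip": 1},
  {"tx": 0,"ty": 0,"tz": 0,"turn": 0.3,"grip": 1},
  {"tx": 0,"ty": 0,"tz": 0,"turn": 0.4,"grip": 1},
  {"tx": 0,"ty": 0,"tz": 0,"turn": 0.5,"grip": 1},
  {"tx": 0,"ty": 0,"tz": 0,"turn": 0.6,"grip": 1},
  {"tx": 0,"ty": 0,"tz": 0,"turn": 0.65,"grip": 1},
  {"tx": 0,"ty": 0,"tz": 0,"turn": 0.65,"grip": 1},
])

```text
clock: 4.8
position: [0.537, -0.2591, 0.0602]
ee_rot: [-3.141, 0.067, -0.001]
force: [-3.1, -3.6, 2.3]
width: 0.152
```

```bash
cat > st.py <<'E'
from h import *
s=observe(); M=R.from_rotvec(s['ee_rot']).as_matrix()
print(s['clock'],s['position'],s['force'],s['ft_torque'],s['width']*92,np.degrees(np.arctan2(M[1,1],M[0,1])))
E
python3 st.py
```

```text
4.8 [ 0.5370119  -0.25911127  0.06024231] [-3.05488287 -3.57745333  2.33653645] [-0.712294    0.62953021  0.03380084] 14.023126748889103 -92.45985651449135
```

drive_tool([
  {"tx": 0,"ty": 0,"tz": 0,"turn": 0.08,"grip": 1},
  {"tx": 0,"ty": 0,"tz": 0,"turn": 0.16,"grip": 1},
  {"tx": 0,"ty": 0,"tz": 0,"turn": 0.24,"grip": 1},
  {"tx": 0,"ty": 0,"tz": 0,"turn": 0.24,"grip": 1},
])

```text
clock: 5.2
position: [0.537, -0.2594, 0.0603]
ee_rot: [-3.125, -0.326, -0.001]
force: [-1.3, -3.1, 1.1]
width: 0.152
```

```bash
python3 st.py
```

```text
5.2 [ 0.53699248 -0.25941611  0.06025577] [-1.26664215 -3.05815815  1.07384234] [-0.58527111  0.46568587 -0.01073605] 14.000508904333628 -78.09637021338577
```

drive_tool([
  {"tx": 0,"ty": 0,"tz": 0,"turn": 0.08,"grip": 1},
  {"tx": 0,"ty": 0,"tz": 0,"turn": 0.16,"grip": 1},
  {"tx": 0,"ty": 0,"tz": 0,"turn": 0.2,"grip": 1},
  {"tx": 0,"ty": 0,"tz": 0,"turn": 0.2,"grip": 1},
])

```text
clock: 5.6
position: [0.5372, -0.2595, 0.0602]
ee_rot: [-3.074, -0.645, -0.002]
force: [-0.3, -2.2, 1.2]
width: 0.171
```

```bash
python3 st.py
```

```text
5.6 [ 0.5372385  -0.25945042  0.06024508] [-0.29453109 -2.15873289  1.23385598] [-0.38327135  0.16138595 -0.63597452] 15.69151751835158 -66.31574266895979
```

drive_tool([
  {"tx": 0,"ty": 0,"tz": 0,"turn": 0.2,"grip": 0},
  {"tx": 0,"ty": 0,"tz": 0,"turn": 0.2,"grip": 0},
  {"tx": 0,"ty": 0,"tz": 0,"turn": 0.2,"grip": 0},
  {"tx": 0,"ty": 0,"tz": 0,"turn": 0.2,"grip": 0},
])

```text
clock: 6.0
position: [0.5376, -0.2588, 0.0602]
ee_rot: [-2.991, -0.957, -0.003]
force: [0.5, -0.1, 0.3]
width: 0.461
```

drive_tool([
  {"tx": 0,"ty": 0,"tz": 0.08,"turn": 0,"grip": 0},
  {"tx": 0,"ty": 0,"tz": 0.2,"turn": 0,"grip": 0},
  {"tx": 0,"ty": 0,"tz": 0.32,"turn": 0,"grip": 0},
  {"tx": 0,"ty": 0,"tz": 0.42,"turn": 0,"grip": 0},
  {"tx": 0,"ty": 0,"tz": 0.42,"turn": 0,"grip": 0},
])

```text
clock: 6.5
position: [0.541, -0.2591, 0.2346]
ee_rot: [2.988, 0.952, 0.016]
force: [0.9, 0.3, -0.4]
width: 0.497
```

Run:
```python
from h import *
im,C=snap('wrist','w4.png'); u=proj(C,[[.538,-.2577,.07]])[0]; print(u,C[2].round(3))
x,y=u.astype(int); c=im[max(0,y-60):y+60,x-70:x+70]; print(x-70,max(0,y-60))
g=np.clip((c/255.)**.5*255,0,255).astype(np.uint8)
cv2.imwrite('pics/w4c.png',cv2.resize(g,None,fx=5,fy=5,interpolation=cv2.INTER_CUBIC))
```

```text
[270.19227435 192.37661954] [[ 0.579 -0.786 -0.216]
 [-0.815 -0.555 -0.163]
 [ 0.008  0.27  -0.963]]
200 132
```

View pics/w4c.png

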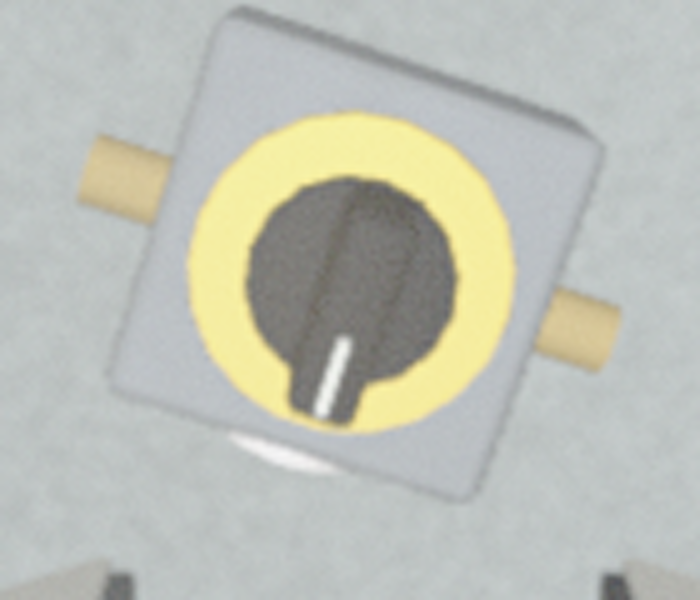

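drive_tool([
  {"tx": 0,"ty": 0.1,"tz": 0.02,"turn": 0.14,"grip": 0},
  {"tx": 0,"ty": 0.22,"tz": 0.04,"turn": 0.28,"grip": 0},
  {"tx": 0,"ty": 0.34,"tz": 0.06,"turn": 0.42,"grip": 0},
  {"tx": 0,"ty": 0.46,"tz": 0.06,"turn": 0.56,"grip": 0},
  {"tx": 0,"ty": 0.58,"tz": 0.06,"turn": 0.7,"grip": 0},
  {"tx": 0,"ty": 0.7,"tz": 0.06,"turn": 0.84,"grip": 0},
  {"tx": 0,"ty": 0.82,"tz": 0.06,"turn": 0.98,"grip": 0},
  {"tx": 0.02,"ty": 0.92,"tz": 0.06,"turn": 1,"grip": 0},
  {"tx": 0.04,"ty": 1,"tz": 0.06,"turn": 1,"grip": 0},
])

```text
clock: 7.45
position: [0.5544, 0.1441, 0.2541]
ee_rot: [-2.111, -2.322, -0.01]
force: [-0.1, 0.0, 0.4]
width: 0.502
```

drive_tool([
  {"tx": 0,"ty": 0.1,"tz": 0,"turn": 0.14,"grip": 0},
  {"tx": 0,"ty": 0.16,"tz": 0,"turn": 0.14,"grip": 0},
  {"tx": 0,"ty": 0.19,"tz": 0,"turn": 0.14,"grip": 0},
  {"tx": 0,"ty": 0.19,"tz": 0,"turn": 0.14,"grip": 0},
  {"tx": 0,"ty": 0.19,"tz": 0,"turn": 0.14,"grip": 0},
])

```text
clock: 7.95
position: [0.5546, 0.2186, 0.2533]
ee_rot: [-1.938, -2.469, -0.007]
force: [0.3, -0.6, 0.1]
width: 0.499
```

```bash
python3 - <<'E'
from h import *
im,C=snap('wrist','w5.png')
E
python3 st.py
```

```text
8.0 [0.5548115  0.21804319 0.25355235] [ 0.33726531 -0.52688398 -0.41188662] [-0.0162261  -0.14792749 -0.00612904] 45.973752146619596 13.68802335392995
```

View pics/w5.png

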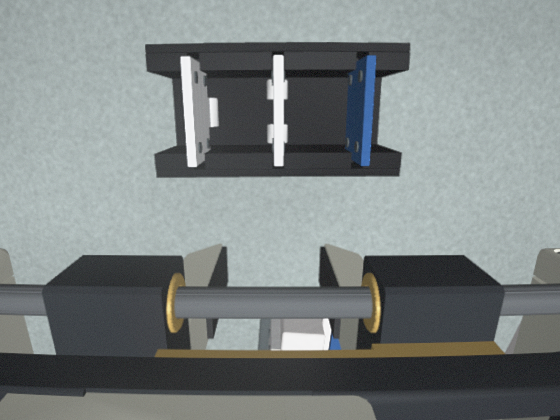

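```bash
cat > strip.py <<'E'
from h import *
def strip(im,C,x0,x1,y0,y1,z,thr=215):
    g=cv2.cvtColor(im,cv2.COLOR_BGR2GRAY); m=np.zeros_like(g); m[y0:y1,x0:x1]=(g[y0:y1,x0:x1]>thr)*255
    cs,_=cv2.findContours(m,0,1); k=max(cs,key=cv2.contourArea); r=cv2.minAreaRect(k); b=cv2.boxPoints(r)
    M=cv2.moments(m&cv2.drawContours(np.zeros_like(m),[k],-1,255,-1)); c=(M['m10']/M['m00'],M['m01']/M['m00'])
    P=plane(C,np.vstack([[c],b]),z); q=P[1:]
    e=[q[1]-q[0],q[2]-q[1]]; L=[np.hypot(*v[:2]) for v in e]; v=e[int(np.argmax(L))]; a=np.degrees(np.arctan2(v[1],v[0]))%180
    return c,P[0],a,L
E
python3 - <<'E'
from strip import *
im,C=load('w5.png')
g=cv2.cvtColor(im,cv2.COLOR_BGR2GRAY); print(g[80,175:220],g[140,262:295])
for t in(200,215,230):
  for r in((175,203,45,175),(268,288,45,175)): print(t,*strip(im,C,*r,.115,t))
# rack outline
m=(g<60).astype(np.uint8)*255; m[200:]=0; m=cv2.morphologyEx(m,cv2.MORPH_CLOSE,np.ones((25,25)));cs,_=cv2.findContours(m,0,2)
k=max(cs,key=cv2.contourArea); b=cv2.boxPoints(cv2.minAreaRect(k)); q=plane(C,b,.085); print(b,q)
E
```

```text
[ 65  63  69  67  67  67 120 227 245 242 241 241 241 243 244 244 206 149
 147 122  97  75  75 136 148 146 148 146 119 101  69  69  65  63  66  63
  63  66  61  64  67  65  66  65  61] [ 62  63  57  61  67 127 184 207 219 219 160 131 221 244 243 243 243 242
 243 243 243 235 228 224 195 127  67  58  60  60  58  59  62]
200 (188.25966303270565, 110.50346878097126) [0.46850291 0.27493797 0.115     ] 104.03254051876031 [np.float64(0.007849111330019504), np.float64(0.08855594274233539)]
200 (278.00624024960996, 110.32371294851794) [0.54089442 0.29252762 0.115     ] 104.26932256778609 [np.float64(0.013584311679136889), np.float64(0.08866811112563858)]
215 (188.27151639344262, 110.78176229508196) [0.46855284 0.27471912 0.115     ] 104.09882103933187 [np.float64(0.00750996454130769), np.float64(0.08855894708696914)]
215 (278.11489361702127, 109.62297872340426) [0.54084604 0.29309563 0.115     ] 104.26932256778609 [np.float64(0.012785362519428876), np.float64(0.08866811112563858)]
230 (188.22994652406416, 111.11978609625669) [0.46856801 0.27444241 0.115     ] 104.33934158987147 [np.float64(0.007076455820051389), np.float64(0.0885122926927073)]
230 (278.57509881422925, 108.70652173913044) [0.54103841 0.29390038 0.115     ] 104.22897183468358 [np.float64(0.008790200925403863), np.float64(0.0886659562507081)]
[[146.  43.]
 [408.  43.]
 [408. 175.]
 [146. 175.]] [[0.41471983 0.32154477 0.085     ]
 [0.63864284 0.37656765 0.085     ]
 [0.67767481 0.26445176 0.085     ]
 [0.43246803 0.20458111 0.085     ]]
```

drive_tool([
  {"tx": -0.1,"ty": 0.07,"tz": -0.03,"turn": 0.007,"grip": 0},
  {"tx": -0.19,"ty": 0.13,"tz": -0.06,"turn": 0.007,"grip": 0},
  {"tx": -0.216,"ty": 0.142,"tz": -0.1,"turn": 0.007,"grip": 0},
  {"tx": -0.216,"ty": 0.142,"tz": -0.15,"turn": 0.007,"grip": 0},
  {"tx": -0.216,"ty": 0.142,"tz": -0.2,"turn": 0.007,"grip": 0},
  {"tx": -0.216,"ty": 0.142,"tz": -0.2,"turn": 0.007,"grip": 0},
])

```text
clock: 8.6
position: [0.468, 0.2719, 0.1714]
ee_rot: [-1.933, -2.472, -0.0]
force: [0.7, -0.9, -0.1]
width: 0.502
```

```bash
python3 - <<'E'
from strip import *
im,C=snap('wrist','w6.png'); u=proj(C,[[.4685,.2748,.115]])[0]; print(u)
x,y=u.astype(int)
for t in(215,235): print(strip(im,C,x-30,x+30,max(y-140,0),min(y+140,280),.115,t))
E
python3 st.py
```

```text
[275.27518869 225.09516267]
((274.7697215777262, 215.46055684454757), array([0.4665768, 0.2811259, 0.115    ]), np.float64(104.51989864614937), [np.float64(0.013019759943129386), np.float64(0.0824195480196051)])
((275.1228899392303, 215.320729237002), array([0.46677603, 0.28127338, 0.115     ]), np.float64(100.34576549784241), [np.float64(0.08199572763277589), np.float64(0.011112588737456124)])
8.65 [0.46847443 0.27279269 0.17283162] [-0.34912147 -0.17217562 -0.09200836] [ 0.0249309  -0.14662772  0.01172308] 46.106338179210915 13.967635483712032
```

drive_tool([
  {"tx": 0,"ty": 0.004,"tz": -0.07,"turn": 0.002,"grip": 0},
  {"tx": 0,"ty": 0.004,"tz": -0.14,"turn": 0.002,"grip": 0},
  {"tx": 0,"ty": 0.004,"tz": -0.2,"turn": 0.002,"grip": 0},
  {"tx": 0,"ty": 0.004,"tz": -0.227,"turn": 0.002,"grip": 0},
  {"tx": 0,"ty": 0.004,"tz": -0.227,"turn": 0.002,"grip": 0},
  {"tx": 0,"ty": 0.004,"tz": -0.227,"turn": 0.002,"grip": 1},
  {"tx": 0,"ty": 0.004,"tz": -0.227,"turn": 0.002,"grip": 1},
  {"tx": 0,"ty": 0.004,"tz": -0.227,"turn": 0.002,"grip": 1},
  {"tx": 0,"ty": 0.004,"tz": -0.227,"turn": 0.002,"grip": 1},
  {"tx": 0,"ty": 0.004,"tz": -0.227,"turn": 0.002,"grip": 1},
  {"tx": 0,"ty": 0.004,"tz": -0.227,"turn": 0.002,"grip": 1},
  {"tx": 0,"ty": 0.004,"tz": -0.227,"turn": 0.002,"grip": 1},
  {"tx": 0,"ty": 0.004,"tz": -0.227,"turn": 0.002,"grip": 1},
  {"tx": 0,"ty": 0.004,"tz": -0.227,"turn": 0.002,"grip": 1},
  {"tx": 0,"ty": 0.004,"tz": -0.227,"turn": 0.002,"grip": 1},
  {"tx": 0,"ty": 0.004,"tz": -0.227,"turn": 0.002,"grip": 1},
  {"tx": 0,"ty": 0.004,"tz": -0.227,"turn": 0.002,"grip": 1},
], newtons=30)

```text
clock: 10.35
position: [0.4686, 0.2745, 0.0823]
ee_rot: [-1.931, -2.475, -0.004]
force: [-0.4, -1.0, 6.4]
width: 0.087
```

```bash
python3 st.py
```

```text
10.35 [0.46861606 0.27447057 0.08230964] [-0.402929   -0.9605551   6.39681956] [-0.27665415  0.14188983  0.01714782] 7.975307120573092 14.084298322794908
```

drive_tool([
  {"tx": 0,"ty": 0,"tz": 0.02,"turn": 0,"grip": 1},
  {"tx": 0,"ty": 0,"tz": 0.06,"turn": 0,"grip": 1},
  {"tx": 0,"ty": 0,"tz": 0.12,"turn": 0,"grip": 1},
  {"tx": 0,"ty": 0,"tz": 0.2,"turn": 0,"grip": 1},
  {"tx": 0,"ty": 0,"tz": 0.28,"turn": 0,"grip": 1},
  {"tx": 0,"ty": 0,"tz": 0.35,"turn": 0,"grip": 1},
  {"tx": 0,"ty": 0,"tz": 0.39,"turn": 0,"grip": 1},
  {"tx": 0,"ty": 0,"tz": 0.39,"turn": 0,"grip": 1},
])

```text
clock: 11.15
position: [0.4692, 0.2753, 0.2406]
ee_rot: [-1.931, -2.476, -0.009]
force: [-0.5, -0.0, -2.4]
width: 0.085
```

```bash
python3 st.py
```

```text
11.15 [0.46921502 0.27534643 0.24056397] [-0.5316262  -0.01111121 -2.41191977] [-0.03296851 -0.18908054  0.02699185] 7.8229771458562185 14.094687939179863
```

drive_tool([
  {"tx": 0.02,"ty": -0.04,"tz": 0,"turn": 0,"grip": 1},
  {"tx": 0.06,"ty": -0.12,"tz": 0,"turn": 0,"grip": 1},
  {"tx": 0.1,"ty": -0.22,"tz": 0,"turn": 0,"grip": 1},
  {"tx": 0.15,"ty": -0.32,"tz": 0,"turn": 0,"grip": 1},
  {"tx": 0.2,"ty": -0.42,"tz": 0,"turn": -0.02,"grip": 1},
  {"tx": 0.25,"ty": -0.52,"tz": 0,"turn": -0.04,"grip": 1},
  {"tx": 0.3,"ty": -0.62,"tz": 0,"turn": -0.06,"grip": 1},
  {"tx": 0.34,"ty": -0.72,"tz": 0,"turn": -0.08,"grip": 1},
  {"tx": 0.37,"ty": -0.8,"tz": 0,"turn": -0.08,"grip": 1},
  {"tx": 0.39,"ty": -0.86,"tz": 0,"turn": -0.08,"grip": 1},
  {"tx": 0.4,"ty": -0.89,"tz": 0,"turn": -0.08,"grip": 1},
  {"tx": 0.4,"ty": -0.89,"tz": 0,"turn": -0.08,"grip": 1},
  {"tx": 0.4,"ty": -0.89,"tz": 0,"turn": -0.08,"grip": 1},
  {"tx": 0.4,"ty": -0.89,"tz": 0,"turn": -0.08,"grip": 1},
])

```text
clock: 12.55
position: [0.6288, -0.0782, 0.2406]
ee_rot: [-2.029, -2.396, -0.01]
force: [0.1, 1.0, -2.7]
width: 0.087
```

```bash
python3 - <<'E'
from h import *
im,C=snap('wrist','w7.png')
print(proj(C,[[.609,-.004,.1]]))
E
python3 st.py
```

```text
[[263.84867315 108.75739957]]
12.6 [ 0.62887799 -0.07841014  0.24073292] [-0.43092153 -0.15585203 -3.38359076] [-0.02811701 -0.11305557 -0.01107362] 7.924143749448307 9.457038695905402
```

View pics/w7.png

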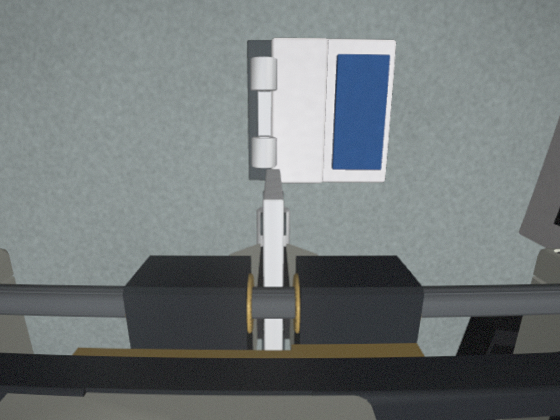

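Run:
```python
from h import *
im,C=load('w7.png'); g=cv2.cvtColor(im,cv2.COLOR_BGR2GRAY)
for r in(66,74,82,145,152,160): print(r,g[r,244:284])
for c in(258,263,268): print(c,g[50:97,c],g[128:175,c])
```

```text
66 [145 150 138  97  82  85 100 122 150 161 168 182 191 201 205 209 210 214
 216 214 214 214 215 220 219 219 214 211 201 192 186 174 158 196 222 221
 222 220 220 220]
74 [150 148 143 110  83  87 100 127 155 163 175 187 197 203 208 211 214 217
 214 215 215 215 215 217 219 218 214 213 200 189 183 172 151 197 225 223
 224 222 223 223]
82 [146 147 141 110  83  88 100 134 157 169 181 189 196 208 210 213 215 216
 217 215 216 214 215 214 217 217 215 208 197 188 179 168 148 195 224 225
 223 223 222 224]
145 [155 158 156 144 106  85  87 111 134 155 166 176 190 197 205 208 212 216
 215 217 218 214 218 219 221 220 219 212 204 196 187 172 174 217 230 228
 227 226 227 227]
152 [145 151 153 149 124  85  91 108 138 157 170 180 192 200 208 211 215 215
 217 217 216 217 217 220 221 217 216 213 201 192 186 167 172 217 229 228
 230 230 229 228]
160 [155 152 150 152 120  85  92 109 143 161 171 185 194 203 209 214 215 218
 218 217 217 215 217 220 220 219 216 210 197 189 178 162 168 213 230 229
 229 229 229 228]
258 [ 84  85  87  84  86  88 115 177 202 201 203 202 201 205 205 203 205 205
 206 205 206 206 2
[... 368 characters left out ...]
4
 214 214 214 215 215 215 215 216 215 215 215 215 215 217 215 216 217 218
 215 219 215 171 122 149 207 222 219 221 222] [223 220 222 220 223 225 219 172 146 200 190 215 218 216 216 217 218 217
 216 215 218 215 217 217 217 217 217 217 216 218 217 218 217 217 218 217
 219 217 221 197 121  91  95  94  97  95  97]
268 [ 89  88  89  92  83  83 121 205 219 218 220 219 220 221 218 219 219 219
 220 219 218 219 219 219 219 217 218 217 218 217 218 217 217 218 219 215
 218 218 215 167 112 144 206 221 221 218 219] [221 221 222 222 221 222 219 170 141 182 190 222 222 220 222 221 220 221
 219 219 221 222 221 222 221 220 220 221 220 218 220 220 220 220 218 218
 216 220 218 189 114 115 126 125 127 128 128]
```

Run:
```python
from h import *
im,C=load('w7.png'); g=cv2.cvtColor(im,cv2.COLOR_BGR2GRAY)
P=plane(C,[(263.4,74),(263.4,152)],.1); d=P[0]-P[1]; ay=np.arctan2(d[1],d[0]); print('axis yaw',np.degrees(ay)-90,P)
Q=plane(C,[(263.4,56.5),(263.4,89.3),(263.4,137.2),(263.4,167.4)],.111)
u=np.array([np.cos(ay),np.sin(ay)]); t=(Q[:,:2]-P[1,:2])@u; print('y ext mm',t*1e3, 'mid', (t[0]+t[3])/2,(t[1]+t[2])/2)
mid=P[1,:2]+u*((t[0]+t[3])/4+(t[1]+t[2])/4); print('hole',mid)
z=np.load('pics/w7.npz'); tp=z['position']; M=R.from_rotvec(z['ee_rot']).as_matrix(); print(tp,M.round(4))
print(g[160:205,274]); 
for r in(172,180,190,198,205,215,222,228,240): print(r,g[r,252:296])
# block front edge lower-left corner at z .074: 
B=plane(C,[(272,40),(270,180)],.074);print(B)
```

```text
axis yaw 9.087197112550669 [[ 0.60427914  0.02311167  0.1       ]
 [ 0.61430939 -0.039599    0.1       ]]
y ext mm [ 75.42788895  50.94971334  13.40605273 -11.54479772] mid 0.03194154561745177 0.03217788303124664
hole [ 0.60924596 -0.00794166]
[ 0.62877793 -0.07816565  0.24061173] [[-0.1645  0.9864  0.0026]
 [ 0.9864  0.1644  0.0061]
 [ 0.0056  0.0035 -1.    ]]
[178 181 174 176 178 178 179 206 213 151 124 126 126 129 127 124 129 128
 125 125 121 123 128 126 129 125 125 124 127 125 131 128 129 124 126 126
 130 129 130 161 206 217 221 220 219]
172 [ 94  92  96  96  93  90  91  92  94  97  94  97  94  94 107 124 127 128
 126 125 126 124 126 126 127 126 126 133 193 229 232 230 231 231 231 230
 230 230 230 229 228 227 226 227]
180 [130 132 131 136 133 134 132 127 117 115 116 120 111 105 118 125 124 124
 121 125 124 125 121 124 126 126 126 126 137 201 229 229 230 229 228 229
 229 228 229 228 228 227 226 225]
190 [155 151 156 153 154 151 155 152 152 150 151 131 114 118 123 123 125 129
 126 124 130 128 131 128 132 128 129 132 130 138 139 149 154 154 150 151
 149 153 151 155 151 150 152 148]

[... 482 characters left out ...]
226 228 222 219 161  86  89 156 194
 182 158 148 152 149 149 153 152]
222 [151 152 154 152 132 124 142 146 119  92 100 159 209 221 223 221 222 219
 219 220 221 222 219 221 222 222 223 227 225 223 215 165  94  95 157 190
 174 152 147 150 148 147 147 151]
228 [146 148 146 149 136 129 143 146 117  92  99 161 204 219 222 222 221 218
 220 219 219 220 219 222 222 223 224 224 226 222 213 158  95  90 156 186
 169 150 143 152 153 148 146 145]
240 [150 150 150 153 135 130 147 158 168 176 172 175 200 220 225 222 221 220
 221 220 220 220 220 220 221 224 224 222 225 221 209 199 197 192 185 183
 162 142 143 152 151 146 146 151]
[[ 0.60623345  0.05443172  0.074     ]
 [ 0.62464723 -0.06802608  0.074     ]]
```

Run:
```python
from h import *
im,C=load('w7.png'); z=np.load('pics/w7.npz'); tp=z['position']; M=R.from_rotvec(z['ee_rot']).as_matrix()
for uv,h in [((272.9,199.3),.0327),((273.3,168.7),-.0373)]:
    p=plane(C,[uv],tp[2]+h)[0]; print((M.T@(p-tp))*1e3)
# knuckle ends in tool frame, axis height tp z-.0573: columns outer 258/288
for uv in [(272.5,207)]: pass
hole=tp+M@np.array([0,0,.0573]); print('hole now',hole)
print('need',np.array([.6092,-.0079,.1])-hole)
```

```text
[ 43.63683533  -0.4579731  -32.45736573]
[43.04665125 -0.15047026 37.54194697]
hole now [ 0.62892467 -0.07781508  0.18331299]
need [-0.01972467  0.06991508 -0.08331299]
```

drive_tool([
  {"tx": -0.01,"ty": 0.03,"tz": 0,"turn": -0.006,"grip": 1},
  {"tx": -0.025,"ty": 0.08,"tz": 0,"turn": -0.006,"grip": 1},
  {"tx": -0.04,"ty": 0.14,"tz": 0,"turn": -0.006,"grip": 1},
  {"tx": -0.049,"ty": 0.178,"tz": -0.03,"turn": -0.006,"grip": 1},
  {"tx": -0.049,"ty": 0.178,"tz": -0.06,"turn": -0.006,"grip": 1},
  {"tx": -0.049,"ty": 0.178,"tz": -0.09,"turn": -0.006,"grip": 1},
  {"tx": -0.049,"ty": 0.178,"tz": -0.1,"turn": -0.006,"grip": 1},
  {"tx": -0.049,"ty": 0.178,"tz": -0.1,"turn": -0.006,"grip": 1},
  {"tx": -0.049,"ty": 0.178,"tz": -0.1,"turn": -0.006,"grip": 1},
])

```text
clock: 13.5
position: [0.6096, -0.0078, 0.2008]
ee_rot: [-2.039, -2.388, -0.01]
force: [1.0, -0.1, -3.2]
width: 0.086
```

```bash
python3 - <<'E'
from h import *
im,C=snap('wrist','w8.png'); im2,C2=snap('scene','s8.png')
h=[.6092,-.0079,.1]; u=proj(C2,[h])[0]; x,y=u.astype(int)
c=cv2.resize(im2[y-45:y+30,x-45:x+45],None,fx=5,fy=5,interpolation=cv2.INTER_CUBIC)
w=im[0:330,120:460]
c=cv2.resize(c,(450,375)); H=np.zeros((375,800,3),np.uint8); H[:330,:340]=w; H[:,345:795]=c; cv2.imwrite('pics/c8.png',H)
print(u,proj(C,[h]))
E
python3 st.py
```

```text
[279.14703721 213.44285148] [[272.31030736 210.11745292]]
13.6 [ 0.6097139  -0.00755889  0.20123598] [ 0.40645984  0.26696652 -2.42875606] [-0.0531416  -0.17182663  0.01912831] 8.04189714595197 9.050095750754016
```

View pics/c8.png

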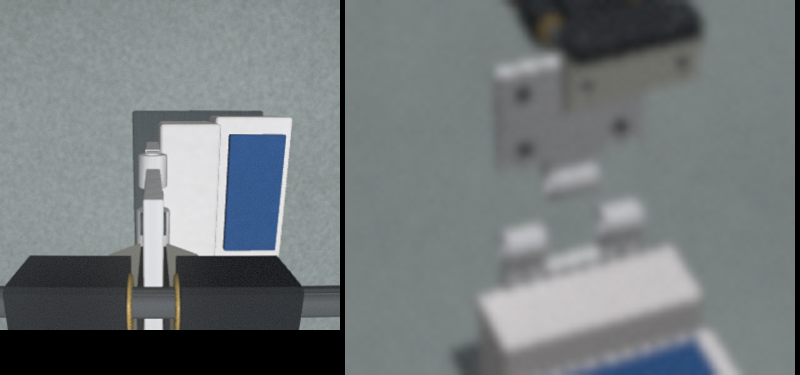

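Run:
```python
from h import *
im,C=load('w8.png'); g=cv2.cvtColor(im,cv2.COLOR_BGR2GRAY)
for r in (158,163,176,182,190,200,210): print(r,g[r,250:296])
print(g[140:205,272])
```

```text
158 [156 160 135  95  88  90  93  95 109 130 146 159 169 180 192 194 201 209
 210 215 213 216 218 216 217 219 221 221 223 220 217 216 205 196 196 184
 165 200 228 226 225 226 226 226 225 225]
163 [154 153 141 109  87  91  91  95 110 131 150 162 172 182 189 198 205 207
 213 214 215 217 218 218 216 218 220 223 221 222 217 213 207 197 191 181
 162 199 227 226 226 226 226 225 226 225]
176 [153 153 150 120  86  86  91  94 110 136 155 167 179 188 195 166 126 124
 129 128 130 131 129 126 130 130 128 129 132 134 156 192 205 196 187 174
 153 199 225 224 224 224 224 225 225 225]
182 [151 151 149 117  84  87  88  95 107 139 160 171 180 190 169 132 120 127
 129 125 127 126 125 126 127 127 129 126 130 128 133 166 191 188 181 170
 159 204 225 225 224 225 226 226 223 225]
190 [156 158 158 130  92  90  95  95  96  93  95  96  89  91 104 120 130 130
 127 130 128 129 126 130 130 127 132 127 130 131 126 136 173 220 227 227
 226 226 226 226 226 226 225 225 225 225]
200 [151 154 155 134  97  91  91  97  93  98  95  92 103 150 195 209 212 211
 208 210 207 209 204 207 205 208 208 208 213 217 218 207 194 196 220 227
 228 227 227 227 226 225 225 225 226 226]
210 [150 153 157 144 109  91 104 125 128 131 128 128 123 165 209 222 225 223
 222 220 219 220 219 222 221 223 224 223 226 226 226 224 220 173 130 134
 139 140 145 183 221 230 229 229 228 228]
[ 89  98 121 124 123 124 124 124 123 154 195 139 153 179 210 186 182 217
 218 218 216 218 218 218 217 218 220 220 204 146 126 128 127 126 127 129
 129 129 125 125 124 125 125 127 128 130 128 125 127 131 126 130 130 129
 128 131 130 129 131 159 204 216 221 221 221]
```

Run:
```python
from h import *
im,C=load('w8.png'); z=np.load('pics/w8.npz'); tp=z['position']; M=R.from_rotvec(z['ee_rot']).as_matrix(); print(tp,M.round(4))
P0=np.array([.6092,-.0079,.1]); a=np.radians(9.09); ux=np.array([np.cos(a),np.sin(a),0]); uy=np.array([-np.sin(a),np.cos(a),0])
f=lambda n,uv,h:print(n,[round(float((plane(C,[uv],h)[0]-P0)@v)*1e3,2) for v in(ux,uy)])
f('fixed',(272.3,162),.1); f('fixed end outer',(272.3,154),.111)
f('leaf top',(273.0,199.3),tp[2]+.0327); f('leaf bot',(272.75,169),tp[2]-.0373)
h=tp+M@[0,0,.0573]; print('hole kin',[(h-P0)@v*1e3 for v in(ux,uy)],h[2])
```

```text
[ 0.60957584 -0.0078334   0.2008456 ] [[-0.157   0.9876  0.003 ]
 [ 0.9876  0.157   0.0059]
 [ 0.0053  0.0039 -1.    ]]
fixed [0.04, 37.65]
fixed end outer [0.02, 45.02]
leaf top [-0.13, 43.47]
leaf bot [0.09, 43.08]
hole kin [np.float64(0.6042859078793041), np.float64(0.31029627227363243)] 0.14354683931535192
```

drive_tool([
  {"tx": 0,"ty": 0.004,"tz": 0,"turn": 0,"grip": 1},
  {"tx": 0,"ty": 0.004,"tz": -0.015,"turn": 0,"grip": 1},
  {"tx": 0,"ty": 0.004,"tz": -0.03,"turn": 0,"grip": 1},
  {"tx": 0,"ty": 0.004,"tz": -0.045,"turn": 0,"grip": 1},
  {"tx": 0,"ty": 0.004,"tz": -0.055,"turn": 0,"grip": 1},
  {"tx": 0,"ty": 0.004,"tz": -0.065,"turn": 0,"grip": 1},
  {"tx": 0,"ty": 0.004,"tz": -0.075,"turn": 0,"grip": 1},
  {"tx": 0,"ty": 0.004,"tz": -0.08,"turn": 0,"grip": 1},
  {"tx": 0,"ty": 0.004,"tz": -0.08,"turn": 0,"grip": 1},
])

```text
clock: 14.5
position: [0.6096, -0.0059, 0.1689]
ee_rot: [-2.038, -2.389, -0.01]
force: [-0.1, -0.3, -3.3]
width: 0.086
```

```bash
python3 st.py
```

```text
14.5 [ 0.60956891 -0.00591151  0.16890364] [-0.11460933 -0.2867582  -3.34309208] [-0.02402016 -0.12457676  0.0295738 ] 7.945142133957402 9.056497943181112
```

drive_tool([
  {"tx": 0,"ty": 0,"tz": -0.008,"turn": 0,"grip": 1},
  {"tx": 0,"ty": 0,"tz": -0.016,"turn": 0,"grip": 1},
  {"tx": 0,"ty": 0,"tz": -0.023,"turn": 0,"grip": 1},
  {"tx": 0,"ty": 0,"tz": -0.028,"turn": 0,"grip": 1},
  {"tx": 0,"ty": 0,"tz": -0.029,"turn": 0,"grip": 1},
  {"tx": 0,"ty": 0,"tz": -0.029,"turn": 0,"grip": 1},
  {"tx": 0,"ty": 0,"tz": -0.029,"turn": 0,"grip": 1},
  {"tx": 0,"ty": 0,"tz": -0.029,"turn": 0,"grip": 1},
])

```text
clock: 15.3
position: [0.6097, -0.006, 0.1574]
ee_rot: [-2.038, -2.389, -0.011]
force: [-0.0, -0.8, -2.3]
width: 0.085
```

```bash
python3 st.py
python3 - <<'E'
from h import *
P=[]
for i in range(6): P.append(observe()['position'])
im,C=snap('wrist','w9.png'); im2,C2=snap('scene','s9.png'); P.append(observe()['position']); print(np.array(P).round(5))
u=proj(C2,[[.6092,-.0079,.1]])[0]; x,y=u.astype(int)
c=cv2.resize(im2[y-45:y+30,x-45:x+45],(450,375),interpolation=cv2.INTER_CUBIC)
w=im[0:330,120:460]; H=np.zeros((375,800,3),np.uint8); H[:330,:340]=w; H[:,345:795]=c; cv2.imwrite('pics/c9.png',H)
g=cv2.cvtColor(im,cv2.COLOR_BGR2GRAY)
for r in (160,170,185,190): print(r,g[r,250:300])
print(g[130:215,272])
E
```

```text
15.3 [ 0.60965487 -0.0059698   0.15744979] [-0.04963635 -0.80656607 -2.30848833] [-0.00180497 -0.12264277 -0.04982352] 7.822364180271097 9.049380883407771
[[ 0.60965 -0.00597  0.15745]
 [ 0.60965 -0.00597  0.15745]
 [ 0.60965 -0.00597  0.15745]
 [ 0.60965 -0.00597  0.15745]
 [ 0.60965 -0.00597  0.15745]
 [ 0.60965 -0.00597  0.15745]
 [ 0.60962 -0.00598  0.1574 ]]
160 [ 99  90  93  91  93  95  95  93  93  93  94  93  92 139 188 201 199 198
 198 197 197 198 194 197 198 199 198 195 196 202 168 157 189 208 220 223
 225 225 223 225 225 225 224 225 224 224 223 225 224 226]
170 [108  85  91  94  98 113 136 145 157 166 175 183 192 198 204 193 154 124
 125 126 127 128 131 124 131 128 125 127 128 157 204 218 219 211 202 197
 194 185 165 188 219 226 227 225 226 227 226 226 224 227]
185 [121  87  88  93  99 110 134 156 161 171 180 191 196 203 161 121 127 129
 129 128 125 131 126 130 127 129 128 127 128 127 130 156 200 209 203 197
 189 180 159 180 221 227 228 228 226 228 225 226 225 225]
190 [122  88  89  93  96 111 139 155 167 176 179 191 191 170 132 122 126 126
 127 129 129 129 131 132 129 132 132 130 129 132 129 136 168 195 198 194
 184 174 160 187 221 227 224 226 224 228 224 224 226 227]
[ 91  91  88  92  90  90  90  92  90  89  93  94  93  92  89  98  89  96
 111 122 124 122 123 125 125 124 125 125 134 171 194 132 129 145 183 220
 222 203 145 130 131 124 126 128 132 126 129 127 127 127 125 126 128 130
 129 126 126 128 127 128 131 131 132 127 128 127 133 130 130 161 207 219
 222 222 220 220 221 221 222 222 222 221 222 223 220]
```

View pics/c9.png

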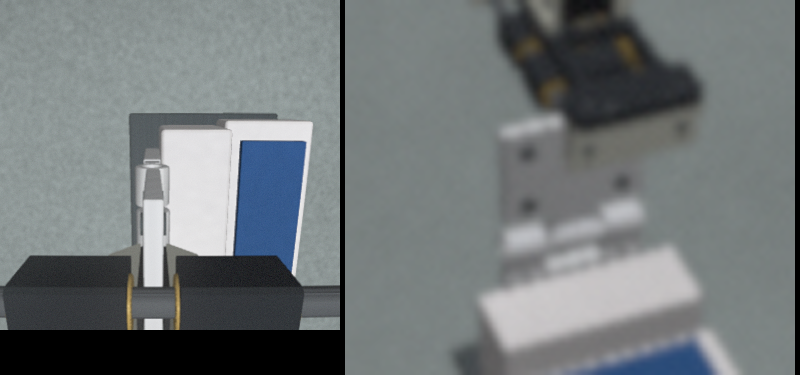

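Run:
```python
from h import *
im,C=load('w9.png'); z=np.load('pics/w9.npz'); tp=z['position']; M=R.from_rotvec(z['ee_rot']).as_matrix()
P0=np.array([.6092,-.0079,.1]); a=np.radians(9.09); ux=np.array([np.cos(a),np.sin(a),0]); uy=np.array([-np.sin(a),np.cos(a),0])
f=lambda n,uv,h:print(n,[round(float((plane(C,[uv],h)[0]-P0)@v)*1e3,2) for v in(ux,uy)])
f('fixed',(271.8,178),.1); f('fixed L',(255.2,178),.1);f('fixed R',(288.3,178),.1); f('fixed outer end',(271.8,165),.111)
f('leaf top',(272.9,199.2),tp[2]+.0327); f('leaf bot',(272.7,168),tp[2]-.0373)
h=tp+M@[0,0,.0573]; print('hole kin',[(h-P0)@v*1e3 for v in(ux,uy)],h[2])
```

```text
fixed [-0.03, 35.76]
fixed L [-10.53, 35.78]
fixed R [10.41, 35.74]
fixed outer end [-0.05, 45.76]
leaf top [0.17, 45.34]
leaf bot [0.44, 45.48]
hole kin [np.float64(1.002665346761373), np.float64(2.136726830531764)] 0.10015112436092781
```

drive_tool([
  {"tx": -0.0015,"ty": 0,"tz": 0,"turn": 0,"grip": 1},
  {"tx": -0.0015,"ty": 0,"tz": 0,"turn": 0,"grip": 1},
  {"tx": -0.0015,"ty": 0,"tz": 0,"turn": 0,"grip": 1},
  {"tx": -0.0015,"ty": 0,"tz": 0,"turn": 0,"grip": 1},
  {"tx": -0.0015,"ty": 0,"tz": 0,"turn": 0,"grip": 1},
  {"tx": -0.0015,"ty": 0,"tz": 0,"turn": 0,"grip": 1},
])

```text
clock: 16.0
position: [0.609, -0.0059, 0.1574]
ee_rot: [-2.038, -2.389, -0.011]
force: [0.1, -0.2, -3.2]
width: 0.088
```

```bash
python3 st.py
python3 - <<'E'
from h import *
im,C=snap('top','t10.png')
u=proj(C,[[.538,-.2577,.07]])[0].astype(int); x,y=u
a=cv2.resize(im[y-25:y+25,x-25:x+25],(390,390),interpolation=cv2.INTER_CUBIC)
u=proj(C,[[.61,-.008,.1]])[0].astype(int); x,y=u
b=cv2.resize(im[y-40:y+40,x-95:x+40],(405,240)); H=np.zeros((390,800,3),np.uint8);H[:,:390]=a;H[:240,395:]=b;cv2.imwrite('pics/c10.png',H)
E
python3 st.py
```

```text
16.0 [ 0.60903347 -0.00592948  0.15742101] [ 0.09972455 -0.19080226 -3.24650791] [-0.00537334 -0.09351589  0.02466533] 8.076077384999852 9.055144901442315
16.05 [ 0.60904446 -0.00598606  0.15740432] [ 0.46366897 -0.36621952 -3.04459924] [-0.03344222 -0.12898475  0.07279286] 7.599738439431075 9.051203518057605
```

View pics/c10.png

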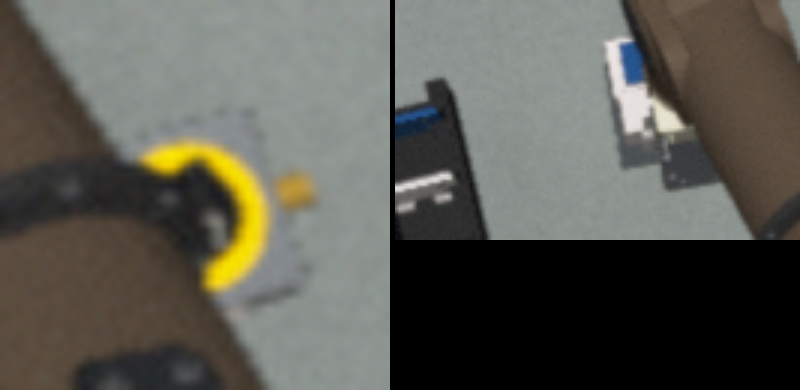

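```bash
python3 -c "
from cell import *
print(sign_off())"
```

```text
the job is handed in; nothing more can be done
None
```

The job is handed in at about 16 s of the 54 s allowed: the air is shut off, and the arm is holding the single-knuckle leaf still between the two fixed knuckles. `sign_off()` gives no verdict.

- **Regulator:** I turned the knob anticlockwise until it stopped. The wrist torque rose to about 0.64 N m and the fingers started to slip on the bar. A wrist picture afterwards showed the bar in line with the block, about 58° (1.0 rad) from where it started. One move turned the fingers a further 12° anticlockwise while they were opening, which was towards the stop.
- **Leaf:** It was in the rack slot nearest the robot. I lifted it straight up about 160 mm, then lowered it between the fixed knuckles. The measured vertical force stayed at about its own weight (around 3 N), with side forces under 1 N, so there was no sign of contact.
- **Fit, height:** The hole is at 100 mm from the arm's position reading. That relies on the plate top having stood at its stated 115 mm when I gripped it; the camera didn't check it.
- **Fit, across the axis:** The camera showed the leaf about 0.5 mm off and the arm reading about 1.0 mm. I then shifted it by 0.6 mm, and did not measure it with the camera again.
- **Fit, along the axis:** The two checks disagree. The arm reading says about +2 mm and the camera about −1 mm; both are inside the 4 mm clearance on each side.

In the last top picture the arm hid the leaf and part of the knob, so it could only confirm that the knob was roughly in place. I didn't re-check the other objects.

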